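# Clear the beam block away and hold the sample cell in the light path

## Task

Take the black beam block with the yellow top off the pedestal between the light source and the detector, set it down in the open drawer without dropping it, and slide the drawer fully shut. Then pick up the sample cell with the blue stopper by its two white frosted faces only, never touching its clear windows or its stopper, and hold it upright in the light path above the pedestal, so that the light from source to detector goes squarely in at the middle of one clear window and out of the other. Finish while still holding it there in the gripper, resting on nothing, and leave the spare cell, lens, bottle and screwdriver where they are.

Things in the scene. Friction and masses are not known exactly. Their poses are not given: they have to be found in the camera images.
- bench: fixed light bench: aluminium rail 60 x 380 x 15 mm along its y, yaw varies. Blue light source at its +y end, grey detector at -y, both 64 mm wide, 112 mm high, with black barrels 36 mm in diameter facing each other at y = +78 and -78 mm. Midway a pedestal with a round black top, 48 mm wide, 42 mm high. Origin: rail's underside below the pedestal's axis. Light runs along y
- light_path (a point): the middle of the light path: on the line from source to detector, above the pedestal's axis, 80 mm above the table and 38 mm above the pedestal's top; axes as the bench's
- block: loose beam block: upright black bar 28 x 28 x 50 mm (50 tall) with a yellow top, about 90 g, standing on the pedestal at the start. Origin: centre of its underside, z up, sides square to x and y
- cab: fixed small grey drawer cabinet, 200 (x) x 180 (y) x 100 mm tall, with one blue-fronted drawer that slides out to its -x side (towards the robot). Origin: centre of its underside; yaw differs from run to run
- cab_drawer0 (a joint): how far the drawer is open, in m: 0 fully shut, 0.134 fully open; at the start 0.10 to 0.13. Slides freely with about 1 N of friction (more when moved fast) and stays where it is left
- cab_drawer0_handle (a point): middle of the drawer's steel bar handle, which is 90 mm long along y, 11 mm thick, 35 mm in front of the drawer's face and about 62 mm above the table; it moves with the drawer. Axes as the cabinet's: the drawer shuts towards +x
- drawer_in (a point): centre of the drawer's inner floor, 22 mm above the table; moves with the drawer; axes as the cabinet's. Inside 155 (x) x 138 (y) mm; walls 6 mm thick rise 56 mm above this floor, the blue front (15 mm thick) 65 mm. Its -x part stands out of the cabinet
- cell: sample cell to be held, loose on the pad: 28 x 28 x 60 mm tall, 60 g; origin: centre of its underside. White frosted faces at y = +-14 mm (26 mm long, z 0 to 46); clear glass windows at x = +-14 mm (20 mm wide, z 0 to 46): light passes along its x, either way round. Stopper 20 x 20 mm, z 46 to 60, blue with a white ridge on top that runs along x, from window to window
- cell_window (a point): the middle of the sample cell with the blue stopper: on its axis, 24 mm above its underside, level with the middle of its windows
- spare: bystander, spare cell on the same pad, 90 mm from the other: 28 x 28 x 60 mm tall, 60 g; origin: centre of its underside. White frosted faces at y = +-14 mm (26 mm long, z 0 to 46); clear glass windows at x = +-14 mm (20 mm wide, z 0 to 46): light passes along its x, either way round. Stopper 20 x 20 mm, z 46 to 60, grey with a black ridge on top
- pad: fixed flat black rubber pad 80 x 170 x 4 mm on which both cells stand; origin: centre of its underside
- lens: bystander: loose lens in a black ring on a short post with a round foot of 40 mm diameter, 72 mm tall. Origin: centre of its underside
- bottle: bystander: loose white bottle with a red cap, 40 mm in diameter, 85 mm tall. Origin: centre of its underside
- driver: bystander: loose screwdriver with a red handle, about 150 mm long, lying on the table along its x axis
Things that resemble listed ones, but are neither listed nor needed, are in the scene too. Leave any orange or pink look-alike of the cell alone.

How it is judged:
On the way, in this order (a step that is already met when the one before it is completed fails the run):
1. the beam block is lowered to the floor of the open drawer (underside within 15 mm of it) while still in the gripper (x of block in the frame of drawer_in between -0.075 and 0.075 m and y of block in the frame of drawer_in between -0.066 and 0.066 m and z of block in the frame of drawer_in between -0.01 and 0.015 m and contact force between block and the fingers above 0.5 N and value of joint cab_drawer0 above 0.04 m), for 0.05 s.
2. the drawer is shut (within 6 mm) with the released block inside (x of block in the frame of drawer_in between -0.075 and 0.075 m and y of block in the frame of drawer_in between -0.066 and 0.066 m and z of block in the frame of drawer_in between -0.01 and 0.045 m and value of joint cab_drawer0 below 0.006 m and contact force between block and the fingers below 0.1 N), for 0.2 s.
At the end, for the whole second after the job is handed in: Block in the drawer, drawer shut within 6 mm; cell still, gripped on both frosted faces (over 1.5 N each), off the bench; its middle within 7 mm sideways and 9 mm in height of the light's line, within 40 mm along it of its midpoint; windows square to the light and cell upright within 8 degrees (x of block in the frame of drawer_in between -0.075 and 0.075 m and y of block in the frame of drawer_in between -0.066 and 0.066 m and z of block in the frame of drawer_in between -0.01 and 0.045 m and value of joint cab_drawer0 below 0.006 m and x of cell_window in the frame of light_path between -0.007 and 0.007 m and z of cell_window in the frame of light_path between -0.009 and 0.009 m and y of cell_window in the frame of light_path between -0.04 and 0.04 m and angle between the x axis of cell and the y axis of bench, either way round below 0.14 rad and angle between cell's own z axis and vertical below 0.14 rad and contact force between each of cell_c0, cell_c1 and the fingers above 1.5 N and contact force between cell and bench below 0.05 N and linear speed of cell below 0.02 m/s); the arm keeps its last pose, push and grip.
It fails at once if the gripper touches a clear window of the blue-stoppered cell (contact force between any of cell_c2, cell_c3 and the fingers above 0.5 N).
It fails at once if the gripper touches the blue stopper (contact force between any of cell_c4, cell_c5 and the fingers above 0.5 N).
It fails at once if the blue-stoppered cell is tipped over (more than 35 degrees) (angle between cell's own z axis and vertical above 0.6 rad).
It fails at once if the spare cell, lens, bottle or screwdriver is shifted by more than 20 mm or knocked over (distance of any of spare, lens, bottle, driver from where it was at the start of the episode above 0.02 m or angle between any of spare, lens, bottle's own z axis and vertical above 0.5 rad).
It also fails if it takes over 62 s, if anything falls off the work surface, if the arm or the gripper's body presses on something with over 40 N, if the wrist force passes 120 N, or if a joint passes its speed limit or range.

## Robot

A 6-joint arm with a two-finger parallel gripper is mounted at the origin on the work surface. World frame = base frame: x ahead of the robot, y to its left, z up, the work surface at z = 0. Lengths are in m, angles in rad, forces in N, time in s.
With the tool pointing down it reaches from about 0.325 to 0.85 m from the base axis. Payload 4.4 kg.
Tool frame: the origin (TCP) lies between the finger pads; the fingertips stand 17 mm ahead of it and the grasp point (between the pads) lies 2 mm behind it (robot.tcp_to_tips is the distance from the TCP to the fingertips, in m); x points along the fingers, y is the direction in which the jaws open and shut, and the axes are right-handed (so a half turn about x gives the same grasp; the last joint's range is limited). The gripper opens to 94 mm and grips with 3 to 60 N. Pads are 16 mm wide; open, the fingers measure 119 mm over their backs; the gripper's body (75 mm by 177 mm) begins 78 mm behind the grasp point.
Start: joints at [1.179, 0.207, 1.542, -0, 1.393, -0.15], TCP at [0.138, 0.558, 0.222] pointing down, gripper open.
Joint ranges: [-2.73, 2.73], [-0.86, 2.22], [0.23, 2.46], [-1.11, 4.25], [0.08, 2.63], [-2.82, 2.82]. Speed limits (rad/s): [2.79, 2.79, 3.14, 3.14, 3.14, 3.14].

## Interface

Orientations are given as a unit quaternion [x, y, z, w].
In Python, from cell import monitor, imaging, robot gives the robot as it stands. The module is installed in compiled form; this text tells all that it offers.
- The arm moves only by the tool drive_tool, never from a script. Its argument "rows" is a list of rows, each a list of 3 entries, a list of its own where there are three numbers: the closure, from -1 (fully open) to 1 (shut), then the shift along the tool's x, y, z in m, then the turn about the tool's x in degrees. In form: [[jaw, [dx, dy, dz], yaw], ...]. A call has 1 to 8 rows; each row is the pose to reach, as a shift and turn from the pose commanded when the call began, along the tool's axes at that moment; what a row does not reach only later rows make up. A row lasts 1/8 s, in which the tool goes at most 62.5 mm and 10.7 degrees, less where a joint would pass 70% of its speed; a pose out of reach is approached as far as the arm can. A call with a gripper value outside its range is refused whole. The fingers move at their own pace and stop on an object; "force" is the grip in N (left out, the last holds). Time passes only in rows, so rows that repeat a pose let the fingers close. It gives the time, the measured TCP pose, the force and the opening at its end, in the units of the state.
- monitor.state(): the state, without advancing time (a new reading comes with each control period).
- imaging.grab_frame(name): name is "scene" or "top" or "wrist"; returns (picture, depth): 480x640x3 uint8, blue, green, red; 480x640 float32, m along the optical axis (not along the pixel's ray), 0 where there is no reading.
- imaging.get_calibration(name): a dict with "fov_y" (degrees; the focal length in pixels is half the picture's height over the tangent of half this angle, whatever the lens; pixels are square), "cx", "cy" (the principal point, pixels), "R" (3x3) and "t" (3): a world point X has camera coordinates R X + t; the wrist camera has in their place "T_tool_cam" (4x4, takes a point from camera to tool coordinates, whose origin is the TCP and whose axes are the tool frame's). Camera axes: x right, y down, z forward; pixel columns grow to the right and rows downward; lengths in m; the calibration is good to about 2 mm. A picture is of the moment at which its call begins: read the wrist's pose just before it. get_calibration takes no time and is no camera call.
- robot.job_done(): hands the job in, once; it reports no verdict.
The state is a dict: "time": time; "joint_positions": joint angles; "qd": joint speeds; "tau": joint torques, N m; "eef_pos": TCP position; "tcp_rot": TCP orientation; "wrist_force": force on the tool from outside, world axes, zero at the start; "torque": the same for the moment, N m; "width": finger opening in m.
Only numpy, scipy, OpenCV 4.12 (cv2) and the standard library are available. Lean on these libraries where they do the work, as an engineer would, in place of code of your own. Each camera call takes 0.05 s, during which the arm holds its last target.

## Working session

There is one attempt and no reset: what is moved stays moved. The work goes in short steps, Python scripts to look and compute and a tool call to move; the robot and the scene stay as the last step left them, time stands still between calls to the robot, and variables do not carry over. Pictures are saved under pics/ and viewed, and the job is handed in when it is done.

Besides the shell and the picture viewer there is one more tool, called after "Emit:" in YAML: its name, and indented under it one key for each argument. drive_tool: Moves the arm, as the interface text tells. Its arguments: {"type":"object","properties":{"rows":{"type":"array","items":{"type":"array"}},"force":{"type":"number"}},"required":["rows"]}

```bash
mkdir -p pics; cat > h.py <<'E'
import numpy as np, cv2
from cell import monitor, imaging, robot
from scipy.spatial.transform import Rotation as Rn
def K(c):
    return 240/np.tan(np.radians(c['fov_y']/2)),c['cx'],c['cy']
def campose(name,st=None):
    c=imaging.get_calibration(name)
    if name!='wrist':
        R=np.array(c['R']);t=np.array(c['t']);return c,R.T,-R.T@t
    T=np.array(c['T_tool_cam']);Rt=Rn.from_quat(st['tcp_rot']).as_matrix()
    return c,Rt@T[:3,:3],Rt@T[:3,3]+np.array(st['eef_pos'])
def ray(name,u,v,z,st=None):
    c,R,o=campose(name,st);f,cx,cy=K(c)
    d=R@np.array([(u-cx)/f,(v-cy)/f,1]);return o+d*(z-o[2])/d[2]
def pts(name,depth,st=None):
    c,R,o=campose(name,st);f,cx,cy=K(c)
    v,u=np.mgrid[:480,:640]
    P=np.stack([(u-cx)/f*depth,(v-cy)/f*depth,depth],-1)
    return P@R.T+o
E
python3 - <<'E'
from h import *
s=monitor.state();print(s)
for n in ['scene','top','wrist']:
    st=monitor.state();im,d=imaging.grab_frame(n);cv2.imwrite(f'pics/{n}0.png',im);np.savez(f'{n}0.npz',im=im,d=d)
    print(n,imaging.get_calibration(n))
E
```

```text
{'time': 0.0, 'joint_positions': array([ 1.17851055e+00,  2.07400874e-01,  1.54291937e+00, -3.23559269e-05,
        1.39348202e+00, -1.50501890e-01]), 'qd': array([-0.00023569, -0.0007158 ,  0.00029501, -0.0005079 ,  0.001731  ,
       -0.0015179 ]), 'tau': array([ 1.70446416e-03, -3.70854700e+01, -2.81435663e+01,  7.00837816e-02,
        3.56194808e-02, -1.64534808e-04]), 'eef_pos': array([0.13740647, 0.55756613, 0.22131802]), 'tcp_rot': array([ 0.08451774,  0.70214433, -0.08602902,  0.70174718]), 'wrist_force': array([0.45720989, 0.35692489, 0.46839359]), 'torque': array([0.01239504, 0.00565154, 0.03510563]), 'width': 0.09408450995803816}
scene {'fov_y': 56.64413969541132, 'cx': 314.6151360913726, 'cy': 236.00292536336545, 'R': array([[-0.34709989,  0.93770451,  0.01522856],
       [ 0.59975399,  0.23442941, -0.76507385],
       [-0.72098323, -0.25642366, -0.64376245]]), 't': array([ 0.12219441, -0.25721013,  1.22179243])}
top {'fov_y': 52.300957307817356, 'cx': 319.31730713492243, 'cy': 237.53088807636354, 'R': array([[-0.02424727, -0.99970307,  0.00241856],
       [-0.99820941,  0.02407857, -0.05475577],
       [ 0.05468128, -0.00374191, -0.99849685]]), 't': array([0.04041838, 0.51186153, 0.95800575])}
wrist {'fov_y': 59.31464590336321, 'cx': 315.7633747787674, 'cy': 234.8536478121433, 'T_tool_cam': array([[ 3.53913602e-04, -2.57765157e-01,  9.66207534e-01,
        -1.64220642e-01],
       [ 9.99999924e-01,  2.50172260e-04, -2.99550431e-04,
         1.16975205e-03],
       [-1.64504659e-04,  9.66207566e-01,  2.57765226e-01,
        -7.54763815e-02],
       [ 0.00000000e+00,  0.00000000e+00,  0.00000000e+00,
         1.00000000e+00]])}
```

View pics/scene0.png

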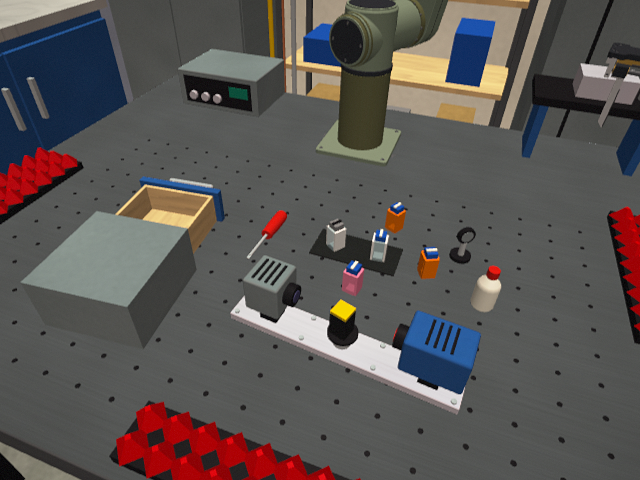

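View pics/top0.png

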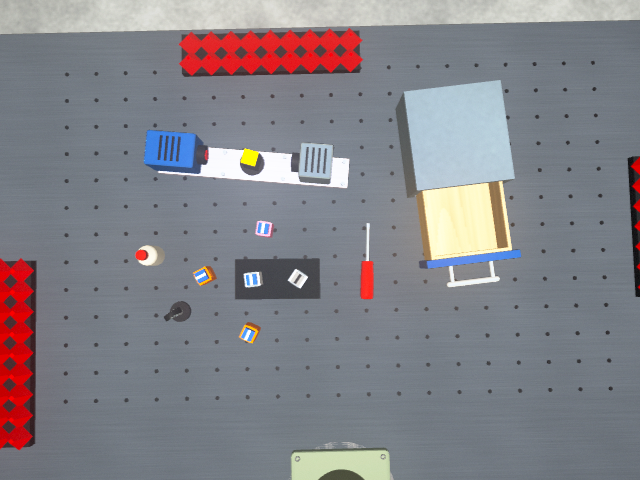

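View pics/wrist0.png

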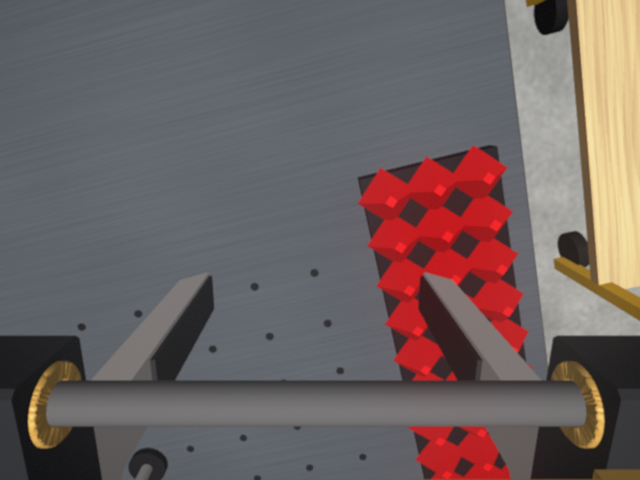

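Candidates in the top view: cells on the pad at (252,280) with a blue stopper, white body and white ridge, and (298,278) with a grey stopper (the spare). Off the pad are orange ones at (204,275) and (249,333) and a pink one at (264,228). The cell meant is at (252,280). The block's yellow top is at (250,157), and the drawer handle is at (473,281).

```bash
python3 - <<'E'
from h import *
im=np.load('top0.npz')['im'];d=np.load('top0.npz')['d']
hsv=cv2.cvtColor(im,cv2.COLOR_BGR2HSV);P=pts('top',d)
def rect(mask,z,name):
    cs,_=cv2.findContours(mask,0,2)
    for c in cs:
        if cv2.contourArea(c)<25: continue
        pw=np.array([ray('top',*q,z)[:2] for q in c[:,0]],np.float32)
        r=cv2.minAreaRect(pw);m=np.zeros(mask.shape,np.uint8);cv2.drawContours(m,[c],-1,1,-1)
        print(name,np.array(r[0]).round(4),np.array(r[1]).round(4),round(r[2],1),'pixc',c[:,0].mean(0).round(),'depthz',np.median(P[m>0][:,2]).round(4))
rect(cv2.inRange(hsv,(22,120,120),(35,255,255)),.092,'yellow')
rect(cv2.inRange(hsv,(100,150,80),(125,255,255)),.112,'blue112')
roi=np.zeros(im.shape[:2],np.uint8);roi[260:300,235:320]=255
rect(cv2.inRange(hsv,(95,120,80),(125,255,255))&roi,.064,'stopper')
rect(cv2.inRange(hsv,(0,0,140),(180,60,255))&roi,.06,'white')
roi[:]=0;roi[255:290,445:505]=255
rect(cv2.inRange(hsv,(0,0,130),(180,60,255))&roi,.067,'handle')
roi[:]=0;roi[130:195,150:355]=255
rect(cv2.inRange(hsv,(0,0,190),(180,60,255))&roi,.015,'rail')
# cabinet top
m=((P[...,2]>.09)&(P[...,2]<.11)).astype(np.uint8)*255
m[:, :370]=0; m[:70]=0;m[200:]=0
rect(m,.1,'cabtop')
cs=[im[130:200,140:360],im[255:305,230:325],im[240:295,410:530]]
for i,(c,s) in enumerate(zip(cs,[3.5,8,6])): cv2.imwrite(f'pics/crop{i}.png',cv2.resize(c,None,fx=s,fy=s,interpolation=2))
E
```

```text
yellow [0.6605 0.1541] [0.0281 0.0281] 72.6 pixc [248. 157.] depthz 0.0928
blue112 [0.4394 0.2379] [0.0056 0.0182] 25.3 pixc [202. 278.] depthz 0.0573
blue112 [ 0.4551 -0.1767] [0.0285 0.0107] 88.6 pixc [436. 263.] depthz 0.0886
blue112 [ 0.4658 -0.2742] [0.013  0.1107] 5.7 pixc [484. 258.] depthz 0.0887
blue112 [0.6745 0.295 ] [0.0881 0.0627] 84.0 pixc [169. 148.] depthz 0.1129
stopper [0.4352 0.152 ] [0.0188 0.007 ] 6.2 pixc [254. 278.] depthz 0.0611
white [0.4349 0.1566] [0.0283 0.032 ] 6.1 pixc [252. 281.] depthz 0.0532
white [0.4342 0.0713] [0.0293 0.0282] 55.0 pixc [298. 278.] depthz 0.0561
handle [ 0.4335 -0.2608] [0.1116 0.0542] 88.6 pixc [467. 268.] depthz 0.0021
rail [0.6728 0.1547] [0.3791 0.0845] 84.0 pixc [257. 164.] depthz 0.0171
cabtop [ 0.6903 -0.2305] [0.1867 0.1836] 5.6 pixc [454. 139.] depthz 0.1014
```

View pics/crop0.png

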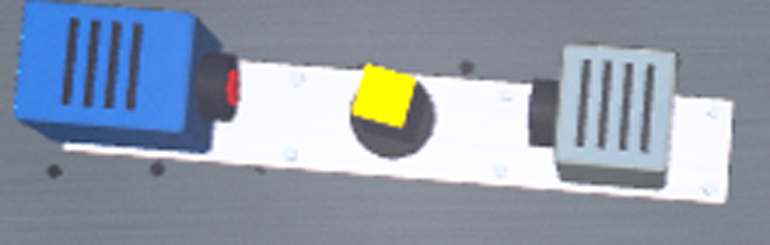

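View pics/crop1.png

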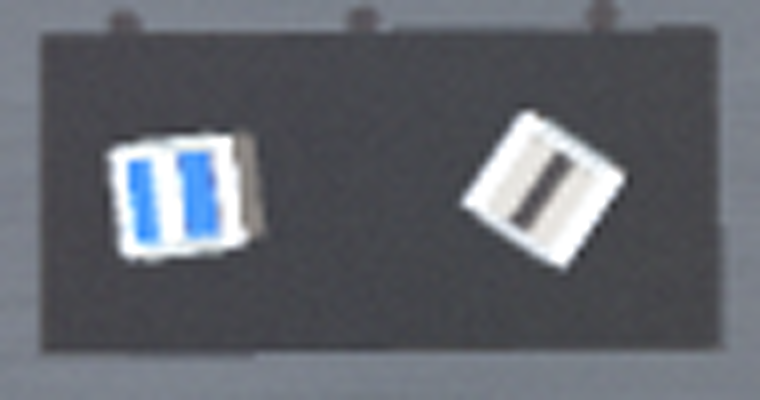

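View pics/crop2.png

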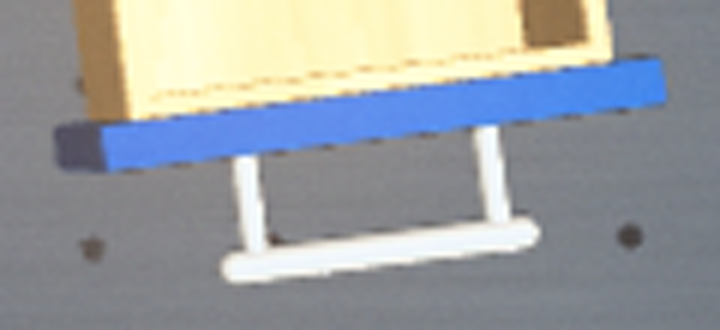

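The crops show the yellow block at (250,157), turned relative to the rail. The cell at (252,280) is on the pad with a blue stopper and a white ridge running nearly along world x, which confirms it is the one to take. The spare has the black ridge. Next I'll measure the bench and drawer axes more closely.

```bash
python3 - <<'E'
from h import *
D=np.load('top0.npz');im=D['im'];d=D['d']
hsv=cv2.cvtColor(im,cv2.COLOR_BGR2HSV);P=pts('top',d)
def big(mask,z,n):
    c=max(cv2.findContours(mask,0,1)[0],key=cv2.contourArea)
    pw=np.array([ray('top',*q,z)[:2] for q in c[:,0]],np.float32)
    r=cv2.minAreaRect(pw);print(n,np.array(r).tolist() if 0 else r);return pw,r
z=P[...,2]
v,u=np.mgrid[:480,:640]
mk=lambda cond:(cond.astype(np.uint8)*255)
a,_=big(mk((z>.106)&(z<.118)&(u>290)&(u<340)&(v>130)&(v<200)),.112,'det')
b,_=big(mk((z>.106)&(z<.118)&(u>130)&(u<215)&(v>110)&(v<190)),.112,'src')
big(mk((z>.096)&(z<.106)&(u>390)&(v<200)&(v>60)),.1,'cab')
big(mk((z>.08)&(z<.095)&(u>410)&(v<280)&(v>240)),.087,'front')
big(mk((z>.052)&(z<.075)&(u>440)&(v<300)&(v>268)),.067,'handle')
big(mk((z>.058)&(z<.070)&(u>235)&(u<275)&(v>260)&(v<300)),.064,'cellstopper')
big(mk((z>.04)&(z<.070)&(u>235)&(u<275)&(v>260)&(v<300)),.05,'cellall')
# rail lower edge & right edge: white pixels in rail
w=cv2.inRange(hsv,(0,0,190),(180,60,255))
for (lo,hi) in [((215,160),(330,200))]:
    e=[]
    for uu in range(215,345,2):
        vv=[k for k in range(150,195) if w[k,uu]]
        if vv: e.append(ray('top',uu,max(vv)+.5,.015)[:2])
    e=np.array(e);p=np.polyfit(e[:,1],e[:,0],1);r=e[:,0]-np.polyval(p,e[:,1]);k=abs(r)<.002;p=np.polyfit(e[k,1],e[k,0],1)
    print('rail lower edge slope deg',np.degrees(np.arctan(p[0])),'offset at y=.15',np.polyval(p,.15), k.sum(),r.std())
# source/barrel line depth
s=np.load('scene0.npz');Ps=pts('scene',s['d']);
zz=Ps[...,2];hs=cv2.cvtColor(s['im'],cv2.COLOR_BGR2HSV)
yl=cv2.inRange(hs,(22,120,120),(35,255,255))>0
g=yl&(abs(zz-.092)<.006);print('scene yellow',np.median(Ps[g],0),g.sum())
bl=(cv2.inRange(hs,(95,120,60),(125,255,255))>0)&(abs(zz-.112)<.004)&(abs(Ps[...,0]-.67)<.1)
q=Ps[bl][:,:2].astype(np.float32);print('scene src top',cv2.minAreaRect(q),bl.sum())
dt=(abs(zz-.112)<.004)&(abs(Ps[...,0]-.65)<.08)&(abs(Ps[...,1]-.03)<.06)
q=Ps[dt][:,:2].astype(np.float32);print('scene det top',cv2.minAreaRect(q),dt.sum())
E
```

```text
det ((0.6466565132141113, 0.0319376215338707), (0.05968783423304558, 0.0643453374505043), 84.00130462646484)
src ((0.6741822361946106, 0.2939409911632538), (0.09067629277706146, 0.06452827900648117), 84.01547241210938)
cab ((0.690656304359436, -0.23128703236579895), (0.18614676594734192, 0.18188466131687164), 5.615232467651367)
front ((0.46606236696243286, -0.2525288462638855), (0.020906129851937294, 0.17550380527973175), 5.706263542175293)
handle ((0.4279387593269348, -0.2566896080970764), (0.09952688962221146, 0.03174145519733429), 88.60928344726562)
cellstopper ((0.4345948398113251, 0.15807120501995087), (0.019636137410998344, 0.019871868193149567), 7.158333778381348)
cellall ((0.4345766007900238, 0.15791328251361847), (0.027757441624999046, 0.02904609963297844), 6.227229118347168)
rail lower edge slope deg 6.011118511619695 offset at y=.15 0.6298479072220088 65 0.0005839500178630912
scene yellow [0.66232223 0.15628775 0.09024406] 310
scene src top ((0.6762498617172241, 0.2979140281677246), (0.08889735490083694, 0.06451624631881714), 83.4758529663086) 2328
scene det top ((0.6485967636108398, 0.03500062972307205), (0.059157148003578186, 0.06419455260038376), 84.88215637207031) 1126
```

```bash
cat >> h.py <<'E'
def plan(target,yaw_y=None,both=True):
    """yaw_y: desired world angle (deg) of tool y axis"""
    s=monitor.state();R=Rn.from_quat(s['tcp_rot']).as_matrix();p=np.array(s['eef_pos'])
    cur=np.degrees(np.arctan2(R[1,1],R[0,1]))
    print('t',s['time'],'p',p.round(4),'yaw_y',cur.round(2),'down',R[:,0].round(4),'j1,j6 deg',np.degrees(s['joint_positions'])[[0,5]].round(1),'w',round(s['width'],4),'F',np.round(s['wrist_force'],1))
    if target is not None:
        sh=R.T@(np.array(target)-p);print('shift tool',sh.round(4))
    if yaw_y is not None:
        # turn about tool x (pointing down): +turn -> yaw decreases
        t=-(yaw_y-cur);t=(t+90)%180-90;print('turn',round(t,2),'alt',round(t-np.sign(t)*180,2),'-> j6 pred', )
    print('tool y',R[:,1].round(3),'z',R[:,2].round(3))
E
python3 - <<'E'
from h import *
plan([.6605,.1541,.25],-17.4)
E
```

```text
t 0.15 p [0.1375 0.5577 0.2215] yaw_y 76.15 down [-6.0e-04 -1.7e-03 -1.0e+00] j1,j6 deg [67.5 -8.6] w 0.094 F [0.6 0.1 0.2]
shift tool [-0.0281 -0.2667  0.6044]
turn -86.45 alt 93.55 -> j6 pred
tool y [ 0.239  0.971 -0.002] z [ 0.971 -0.239 -0.   ]
```

Emit:
drive_tool:
  rows:
    - [-1,[0.02,-0.267,0.604],3.5]
    - [-1,[0.02,-0.267,0.604],3.5]
    - [-1,[0.02,-0.267,0.604],3.5]
    - [-1,[0.02,-0.267,0.604],3.5]
    - [-1,[0.02,-0.267,0.604],3.5]
    - [-1,[0.02,-0.267,0.604],3.5]
    - [-1,[0.02,-0.267,0.604],3.5]
    - [-1,[0.02,-0.267,0.604],3.5]

```text
time: 1.15
eef_pos: [0.5343, 0.2511, 0.207]
tcp_rot: [0.107, 0.699, -0.107, 0.699]
wrist_force: [0.9, 0.3, 1.6]
width: 0.0938
```

```bash
python3 - <<'E'
from h import *
plan([.6605,.1541,.2],72.6)
E
```

```text
t 1.15 p [0.5343 0.2511 0.207 ] yaw_y 72.64 down [-3.e-04  2.e-04 -1.e+00] j1,j6 deg [ 16.8 -55.9] w 0.0938 F [0.9 0.3 1.6]
shift tool [ 0.0069 -0.055   0.1494]
turn 0.04 alt -179.96 -> j6 pred
tool y [0.298 0.954 0.   ] z [ 0.954 -0.298 -0.   ]
```

Emit:
drive_tool:
  rows:
    - [-0.3,[0.007,-0.055,0.149],0]
    - [-0.3,[0.007,-0.055,0.149],0]
    - [-0.3,[0.007,-0.055,0.149],0]
    - [-0.3,[0.007,-0.055,0.149],0]
    - [-0.3,[0.007,-0.055,0.149],0]

```text
time: 1.78
eef_pos: [0.6581, 0.1562, 0.1997]
tcp_rot: [0.107, 0.7, -0.107, 0.698]
wrist_force: [-0.1, 0.2, 0.0]
width: 0.0613
```

```bash
python3 - <<'E'
from h import *
plan([.6605,.1541,.2],72.6)
st=monitor.state();im,d=imaging.grab_frame('wrist');cv2.imwrite('pics/w1.png',im);np.savez('w1.npz',im=im,d=d)
hsv=cv2.cvtColor(im,cv2.COLOR_BGR2HSV)
m=cv2.inRange(hsv,(22,120,100),(35,255,255))
c=max(cv2.findContours(m,0,1)[0],key=cv2.contourArea)
print(c[:,0].min(0),c[:,0].max(0))
pw=np.array([ray('wrist',*q,.092,st)[:2] for q in c[:,0]],np.float32)
print(cv2.minAreaRect(pw)); P=pts('wrist',d,st);print(np.median(P[m>0],0))
E
```

```text
t 1.775 p [0.6581 0.1562 0.1997] yaw_y 72.65 down [-1.7e-03  4.0e-04 -1.0e+00] j1,j6 deg [  6.  -66.6] w 0.0613 F [-0.1  0.2  0. ]
shift tool [-0.0003 -0.0012  0.0029]
turn 0.05 alt -179.95 -> j6 pred
tool y [ 0.298  0.955 -0.   ] z [ 0.955 -0.298 -0.002]
[295 221] [337 261]
((0.6596612930297852, 0.15701717138290405), (0.02825886756181717, 0.027848144993185997), 72.67418670654297)
[0.65890053 0.15733599 0.09387041]
```

View pics/w1.png

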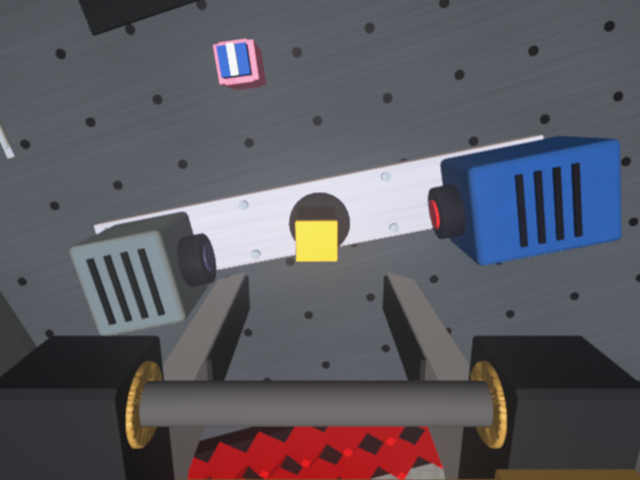

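```bash
python3 - <<'E'
from h import *
plan([.6597,.157,.074],72.67)
D=np.load('w1.npz');im=D['im'];d=D['d'];st=monitor.state()
P=pts('wrist',d,st);z=P[...,2];v,u=np.mgrid[:480,:640]
def big(c,zz,n):
    m=c.astype(np.uint8)*255
    c=max(cv2.findContours(m,0,1)[0],key=cv2.contourArea)
    pw=np.array([ray('wrist',*q,zz,st)[:2] for q in c[:,0]],np.float32);print(n,cv2.minAreaRect(pw))
big((abs(z-.112)<.007)&(u<200)&(v<340)&(v>210),.112,'det')
big((abs(z-.112)<.007)&(u>440)&(v<270),.112,'src')
w=cv2.inRange(cv2.cvtColor(im,cv2.COLOR_BGR2HSV),(0,0,170),(180,60,255))
e=[]
for uu in range(100,440,3):
    vv=np.nonzero(w[:260,uu])[0]
    if len(vv): e.append(ray('wrist',uu,vv.min()-.5,.015,st)[:2])
e=np.array(e);p=np.polyfit(e[:,1],e[:,0],1);r=e[:,0]-np.polyval(p,e[:,1]);k=abs(r)<.002;p=np.polyfit(e[k,1],e[k,0],1)
print('near rail edge slope',np.degrees(np.arctan(p[0])),'x at y=.15',np.polyval(p,.15),'axis',np.polyval(p,.15)+.030/np.cos(np.radians(6)))
E
```

```text
t 1.825 p [0.6579 0.1566 0.2   ] yaw_y 72.7 down [-1.2e-03  3.0e-04 -1.0e+00] j1,j6 deg [  6.1 -66.7] w 0.0612 F [-0.   0.4 -0.1]
shift tool [0.126  0.0009 0.0018]
turn 0.03 alt -179.97 -> j6 pred
tool y [ 0.297  0.955 -0.   ] z [ 0.955 -0.297 -0.001]
det ((0.645163893699646, 0.03751659393310547), (0.06274397671222687, 0.06456723809242249), 84.04144287109375)
src ((0.6721854209899902, 0.29771214723587036), (0.09209542721509933, 0.06454476714134216), 84.0807113647461)Traceback (most recent call last):
  File "<stdin>", line 16, in <module>
    raise TypeError("expected non-empty vector for x")
TypeError: expected non-empty vector for x
```

Emit:
drive_tool:
  rows:
    - [-0.3,[0.08,0.001,0.002],0]
    - [-0.3,[0.08,0.001,0.002],0]
    - [-0.3,[0.08,0.001,0.002],0]
    - [-0.3,[0.08,0.001,0.002],0]

```text
time: 2.33
eef_pos: [0.6624, 0.1567, 0.1227]
tcp_rot: [0.107, 0.698, -0.106, 0.7]
wrist_force: [-0.2, -0.7, 1.1]
width: 0.061
```

```bash
python3 - <<'E'
from h import *
plan([.660,.1568,.074],72.67)
st=monitor.state();im,d=imaging.grab_frame('wrist');cv2.imwrite('pics/w2.png',im)
m=cv2.inRange(cv2.cvtColor(im,cv2.COLOR_BGR2HSV),(22,120,100),(35,255,255))
c=max(cv2.findContours(m,0,1)[0],key=cv2.contourArea)
pw=np.array([ray('wrist',*q,.092,st)[:2] for q in c[:,0]],np.float32)
print(cv2.minAreaRect(pw))
E
```

```text
t 2.325 p [0.6624 0.1567 0.1227] yaw_y 72.68 down [ 3.6e-03  4.0e-04 -1.0e+00] j1,j6 deg [  6.  -66.7] w 0.061 F [-0.2 -0.7  1.1]
shift tool [ 0.0487 -0.0007 -0.0025]
turn 0.01 alt -179.99 -> j6 pred
tool y [0.298 0.955 0.001] z [ 0.955 -0.298  0.003]
((0.6596238613128662, 0.15698003768920898), (0.0280913133174181, 0.028210997581481934), 72.67498779296875)
```

View pics/w2.png

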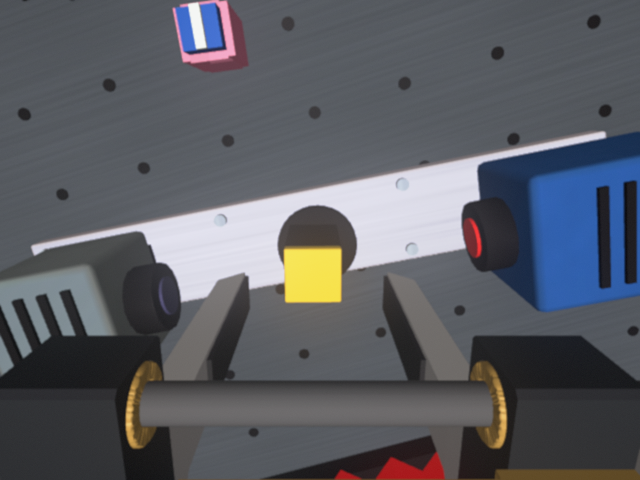

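Emit:
drive_tool:
  rows:
    - [-0.3,[0.047,0,-0.001],0]
    - [-0.3,[0.047,0,-0.001],0]
    - [-0.3,[0.047,0,-0.001],0]
    - [0.6,[0.047,0,-0.001],0]
    - [0.6,[0.047,0,-0.001],0]
    - [0.6,[0.047,0,-0.001],0]
    - [0.6,[0.047,0,-0.001],0]
    - [0.6,[0.047,0,-0.001],0]
  force: 20

```text
time: 3.38
eef_pos: [0.6604, 0.1563, 0.0737]
tcp_rot: [0.107, 0.699, -0.107, 0.699]
wrist_force: [-0.7, 0.7, 2.8]
width: 0.0278
```

Emit:
drive_tool:
  rows:
    - [0.6,[-0.06,0,0],0]
    - [0.6,[-0.11,0,0],0]
    - [0.6,[-0.11,0,0],0]
    - [0.6,[-0.11,0,0],0]

```text
time: 3.88
eef_pos: [0.6594, 0.1563, 0.1823]
tcp_rot: [0.107, 0.7, -0.107, 0.698]
wrist_force: [-0.3, 0.1, -1.0]
width: 0.0275
```

```bash
python3 - <<'E'
from h import *
plan([.516,-.2475,.184],95.6)
E
```

```text
t 3.875 p [0.6594 0.1563 0.1823] yaw_y 72.65 down [-1.7e-03 -2.0e-04 -1.0e+00] j1,j6 deg [  6.  -66.6] w 0.0275 F [-0.3  0.1 -1. ]
shift tool [-0.0014 -0.4282 -0.0165]
turn -22.95 alt 157.05 -> j6 pred
tool y [ 0.298  0.954 -0.001] z [ 0.954 -0.298 -0.002]
```

Emit:
drive_tool:
  rows:
    - [0.6,[0,-0.428,-0.016],-23]
    - [0.6,[0,-0.428,-0.016],-23]
    - [0.6,[0,-0.428,-0.016],-23]
    - [0.6,[0,-0.428,-0.016],-23]
    - [0.6,[0,-0.428,-0.016],-23]
    - [0.6,[0,-0.428,-0.016],-23]
    - [0.6,[0,-0.428,-0.016],-23]
    - [0.6,[0,-0.428,-0.016],-23]

```text
time: 4.88
eef_pos: [0.5143, -0.2501, 0.1804]
tcp_rot: [-0.032, 0.708, 0.034, 0.705]
wrist_force: [-0.1, 0.6, -0.9]
width: 0.0275
```

Emit:
drive_tool:
  rows:
    - [0.6,[0,0,0],0]
    - [0.6,[0,0,0],0]
    - [0.6,[0,0,0],0]

```text
time: 5.25
eef_pos: [0.5176, -0.246, 0.1829]
tcp_rot: [-0.035, 0.706, 0.036, 0.706]
wrist_force: [-0.2, -0.0, -0.8]
width: 0.0279
```

```bash
python3 - <<'E'
from h import *
plan([.516,-.2475,.060],95.6)
st=monitor.state();im,d=imaging.grab_frame('wrist');cv2.imwrite('pics/w3.png',im);np.savez('w3.npz',im=im,d=d)
st=monitor.state();im,d=imaging.grab_frame('top');cv2.imwrite('pics/top3.png',im[60:300,330:580].repeat(2,0).repeat(2,1))
E
```

```text
t 5.25 p [ 0.5176 -0.246   0.1829] yaw_y 95.77 down [-5.e-04  5.e-04 -1.e+00] j1,j6 deg [ -34.1 -129.8] w 0.0279 F [-0.2 -0.  -0.8]
shift tool [ 0.1229 -0.0014 -0.0017]
turn 0.17 alt -179.83 -> j6 pred
tool y [-0.101  0.995  0.001] z [ 0.995  0.101 -0.   ]
```

View pics/w3.png

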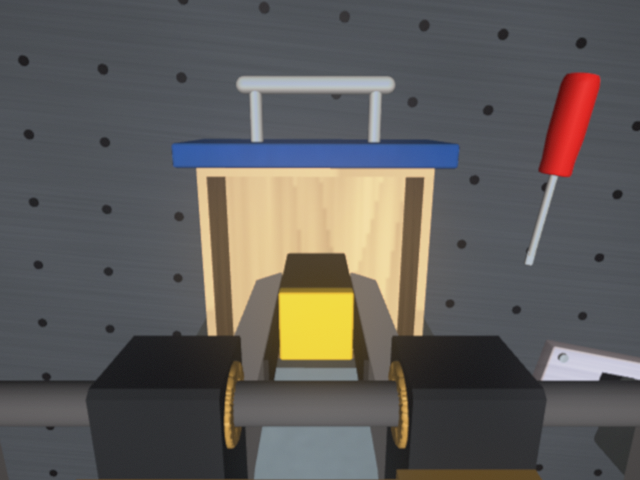

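View pics/top3.png

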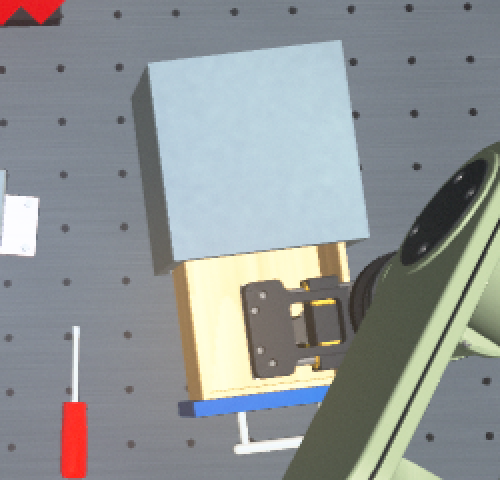

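The block (316,322) hangs between the drawer walls (u 205–430). The handle is at (316,84), level in the view, so the yaw matches. Lowering now.

Emit:
drive_tool:
  rows:
    - [0.6,[0.06,-0.001,-0.001],0]
    - [0.6,[0.1,-0.001,-0.001],0]
    - [0.6,[0.12,-0.001,-0.001],0]
    - [0.6,[0.126,-0.001,-0.001],0]
    - [0.6,[0.127,-0.001,-0.001],0]
    - [0.6,[0.128,-0.001,-0.001],0]
    - [0.6,[0.128,-0.001,-0.001],0]
    - [0.6,[0.128,-0.001,-0.001],0]

```text
time: 6.35
eef_pos: [0.5168, -0.2488, 0.0561]
tcp_rot: [-0.035, 0.706, 0.035, 0.707]
wrist_force: [0.1, -0.1, -0.7]
width: 0.0278
```

```bash
python3 - <<'E'
from h import *
plan(None)
st=monitor.state();im,d=imaging.grab_frame('wrist');cv2.imwrite('pics/w4.png',im)
for u,v,z in [(243,84,.062),(389,84,.062),(178,155,.087),(457,155,.087)]: pass
E
```

```text
t 6.35 p [ 0.5168 -0.2488  0.0561] yaw_y 95.64 down [ 1.2e-03 -7.0e-04 -1.0e+00] j1,j6 deg [ -34.4 -130. ] w 0.0278 F [ 0.1 -0.1 -0.7]
tool y [-0.098  0.995 -0.001] z [0.995 0.098 0.001]
```

View pics/w4.png

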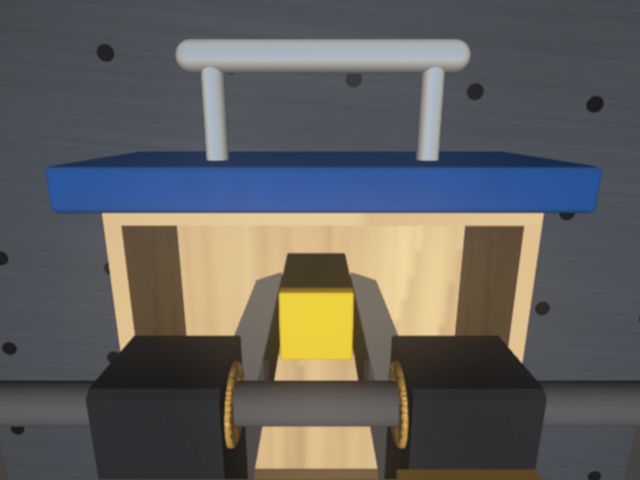

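Emit:
drive_tool:
  rows:
    - [0.6,[0.0015,0,0],0]
    - [0.6,[0.003,0,0],0]
    - [0.6,[0.003,0,0],0]
    - [0.6,[0.003,0,0],0]

```text
time: 6.9
eef_pos: [0.5172, -0.2486, 0.0537]
tcp_rot: [-0.035, 0.706, 0.035, 0.707]
wrist_force: [-0.7, 1.8, 5.0]
width: 0.0277
```

Upward force appeared (5 N), so the block is on the floor. Releasing it and rising.

Emit:
drive_tool:
  rows:
    - [-0.1,[0.003,0,0],0]
    - [-0.1,[0.003,0,0],0]
    - [-0.1,[0.003,0,0],0]
    - [-0.1,[-0.02,0,0],0]
    - [-0.1,[-0.08,0,0],0]
    - [-0.1,[-0.11,0,0],0]
    - [-0.1,[-0.11,0,0],0]
    - [-0.1,[-0.11,0,0],0]

```text
time: 7.9
eef_pos: [0.5155, -0.248, 0.1609]
tcp_rot: [-0.034, 0.707, 0.035, 0.706]
wrist_force: [0.2, -0.5, -1.0]
width: 0.0518
```

```bash
python3 - <<'E'
from h import *
plan(None)
st=monitor.state();im,d=imaging.grab_frame('wrist');cv2.imwrite('pics/w5.png',im)
hsv=cv2.cvtColor(im,cv2.COLOR_BGR2HSV)
m=cv2.inRange(hsv,(22,150,100),(35,255,255)); 
c=max(cv2.findContours(m,0,1)[0],key=cv2.contourArea);print(c[:,0].mean(0),ray('wrist',*c[:,0].mean(0),.072,st))
m=cv2.inRange(hsv,(0,0,140),(180,60,255));m[160:]=0
c=max(cv2.findContours(m,0,1)[0],key=cv2.contourArea);r=cv2.boundingRect(c);print(r)
for q in [(r[0],r[1]+8),(r[0]+r[2]-1,r[1]+8)]: print(ray('wrist',*q,.064,st))
E
```

```text
t 7.9 p [ 0.5155 -0.248   0.1609] yaw_y 95.64 down [-0.002   0.0013 -1.    ] j1,j6 deg [ -34.4 -130. ] w 0.0518 F [ 0.2 -0.5 -1. ]
tool y [-0.098  0.995  0.001] z [ 0.995  0.098 -0.002]
[314.35329341 247.79041916] [ 0.5160954  -0.24739032  0.072     ]
(233, 79, 170, 70)
[ 0.42526152 -0.30426347  0.064     ]
[ 0.41548927 -0.20559711  0.064     ]
```

View pics/w5.png

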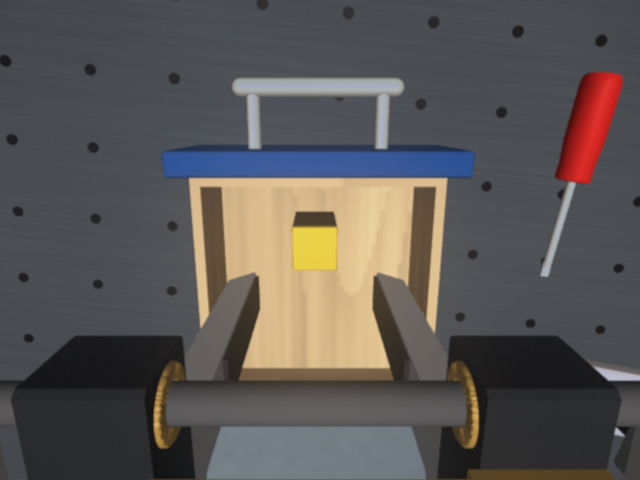

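Block stands upright in the drawer at (314,248). Handle centre is about (0.420, -0.255). Next I'll move in front of it with the fingers closed.

```bash
python3 - <<'E'
from h import *
plan([.4204-.04*.995,-.2549-.04*.098,.062],95.6)
E
```

```text
t 7.95 p [ 0.5151 -0.2477  0.1602] yaw_y 95.64 down [-0.0032  0.0022 -1.    ] j1,j6 deg [ -34.4 -130. ] w 0.0514 F [ 0.1  0.2 -0.9]
shift tool [ 0.0986  0.0019 -0.1346]
turn 0.04 alt -179.96 -> j6 pred
tool y [-0.098  0.995  0.002] z [ 0.995  0.098 -0.003]
```

Emit:
drive_tool:
  rows:
    - [1,[0,0.002,-0.06],0]
    - [1,[0,0.002,-0.12],0]
    - [1,[0,0.002,-0.138],0]
    - [1,[0,0.002,-0.138],0]
    - [1,[0.05,0.002,-0.138],0]
    - [1,[0.098,0.002,-0.138],0]
    - [1,[0.098,0.002,-0.138],0]
    - [1,[0.098,0.002,-0.138],0]

```text
time: 8.95
eef_pos: [0.3805, -0.2609, 0.0654]
tcp_rot: [-0.036, 0.706, 0.035, 0.707]
wrist_force: [0.6, -0.0, 0.3]
width: 0.0002
```

```bash
python3 - <<'E'
from h import *
plan([.4204-.0135*.995,-.2549-.0135*.098,.062],95.6)
st=monitor.state();im,d=imaging.grab_frame('scene');cv2.imwrite('pics/s6.png',im)
E
```

```text
t 8.95 p [ 0.3805 -0.2609  0.0654] yaw_y 95.69 down [ 0.0015 -0.0012 -1.    ] j1,j6 deg [ -45.2 -140.9] w 0.0002 F [ 0.6 -0.   0.3]
shift tool [0.0034 0.002  0.0268]
turn 0.09 alt -179.91 -> j6 pred
tool y [-0.099  0.995 -0.001] z [0.995 0.099 0.001]
```

View pics/s6.png

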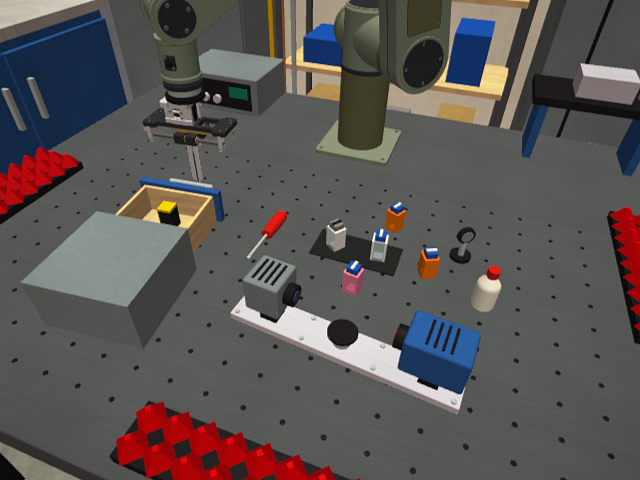

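Emit:
drive_tool:
  rows:
    - [1,[0.001,0.001,0.015],0]
    - [1,[0.001,0.001,0.024],0]
    - [1,[0.001,0.001,0.033],0]
    - [1,[0.001,0.001,0.044],0]
    - [1,[0.001,0.001,0.058],0]
    - [1,[0.001,0.001,0.074],0]
    - [1,[0.001,0.001,0.09],0]
    - [1,[0.001,0.001,0.104],0]

```text
time: 10.0
eef_pos: [0.4834, -0.2487, 0.0632]
tcp_rot: [-0.035, 0.706, 0.035, 0.706]
wrist_force: [-1.4, -1.5, 1.8]
width: 0.0004
```

Emit:
drive_tool:
  rows:
    - [1,[0,0,0.01],0]
    - [1,[0,0,0.018],0]
    - [1,[0,0,0.024],0]
    - [1,[0,0,0.028],0]
    - [1,[0,0,0.028],0]

```text
time: 10.62
eef_pos: [0.5105, -0.246, 0.0634]
tcp_rot: [-0.035, 0.706, 0.035, 0.706]
wrist_force: [-0.4, -0.6, 0.4]
width: 0.0004
```

Emit:
drive_tool:
  rows:
    - [1,[0,0,0.003],0]
    - [1,[0,0,0.006],0]
    - [1,[0,0,0.009],0]
    - [1,[0,0,0.011],0]

```text
time: 11.12
eef_pos: [0.5211, -0.2449, 0.0633]
tcp_rot: [-0.035, 0.706, 0.035, 0.706]
wrist_force: [-1.3, 0.4, 0.1]
width: 0.0008
```

Emit:
drive_tool:
  rows:
    - [1,[0,0,0.002],0]
    - [1,[0,0,0.004],0]
    - [1,[0,0,0.005],0]

```text
time: 11.5
eef_pos: [0.5261, -0.2445, 0.0633]
tcp_rot: [-0.035, 0.706, 0.035, 0.706]
wrist_force: [-1.7, 0.3, 0.9]
width: 0.0003
```

Emit:
drive_tool:
  rows:
    - [1,[0,0,0.002],0]
    - [1,[0,0,0.004],0]
    - [1,[0,0,0.004],0]

```text
time: 11.88
eef_pos: [0.5304, -0.2442, 0.0634]
tcp_rot: [-0.035, 0.706, 0.035, 0.706]
wrist_force: [-0.1, -0.0, 0.2]
width: 0.0004
```

```bash
python3 - <<'E'
from h import *
plan(None)
im,d=imaging.grab_frame('scene');cv2.imwrite('pics/s7.png',cv2.resize(im[100:360,0:300],None,fx=2.5,fy=2.3))
E
```

```text
t 11.875 p [ 0.5304 -0.2442  0.0634] yaw_y 95.65 down [ 6.e-04 -2.e-04 -1.e+00] j1,j6 deg [ -33.2 -128.9] w 0.0004 F [-0.1 -0.   0.2]
tool y [-0.098  0.995 -0.   ] z [0.995 0.098 0.001]
```

View pics/s7.png

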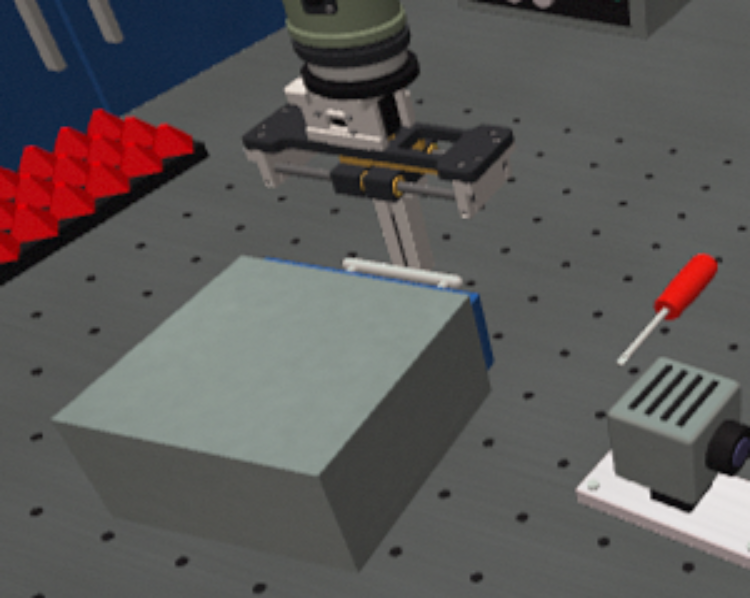

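The drawer looks shut or nearly so, but there is no stop force yet. I'll keep nudging until there is.

Emit:
drive_tool:
  rows:
    - [1,[0,0,0.002],0]
    - [1,[0,0,0.003],0]
    - [1,[0,0,0.003],0]

```text
time: 12.3
eef_pos: [0.5332, -0.2439, 0.0634]
tcp_rot: [-0.035, 0.706, 0.035, 0.706]
wrist_force: [-1.3, 0.1, 0.5]
width: 0.0006
```

Emit:
drive_tool:
  rows:
    - [1,[0,0,0.002],0]
    - [1,[0,0,0.003],0]
    - [1,[0,0,0.003],0]

```text
time: 12.68
eef_pos: [0.5335, -0.2439, 0.0634]
tcp_rot: [-0.035, 0.708, 0.035, 0.704]
wrist_force: [-8.0, -1.6, 5.3]
width: 0.0003
```

Emit:
drive_tool:
  rows:
    - [1,[0,0,0.001],0]
    - [1,[0,0,0.001],0]
    - [1,[0,0,-0.02],0]
    - [1,[0,0,-0.035],0]
    - [0.0,[-0.06,0,-0.035],0]
    - [0.0,[-0.12,0,-0.035],0]
    - [0.0,[-0.135,0,-0.035],0]
    - [0.0,[-0.135,0,-0.035],0]

```text
time: 13.68
eef_pos: [0.5018, -0.2473, 0.1994]
tcp_rot: [-0.035, 0.705, 0.034, 0.707]
wrist_force: [0.1, 0.5, 0.0]
width: 0.0367
```

```bash
python3 - <<'E'
from h import *
plan([.4346,.158,.20],96.2)
im,d=imaging.grab_frame('scene');cv2.imwrite('pics/s8.png',cv2.resize(im[100:360,0:300],None,fx=2.5,fy=2.3))
E
```

```text
t 13.675 p [ 0.5018 -0.2473  0.1994] yaw_y 95.65 down [ 0.0026 -0.0015 -1.    ] j1,j6 deg [ -35.1 -130.8] w 0.0367 F [0.1 0.5 0. ]
shift tool [-0.0014  0.41   -0.027 ]
turn -0.55 alt 179.45 -> j6 pred
tool y [-0.098  0.995 -0.002] z [0.995 0.098 0.002]
```

View pics/s8.png

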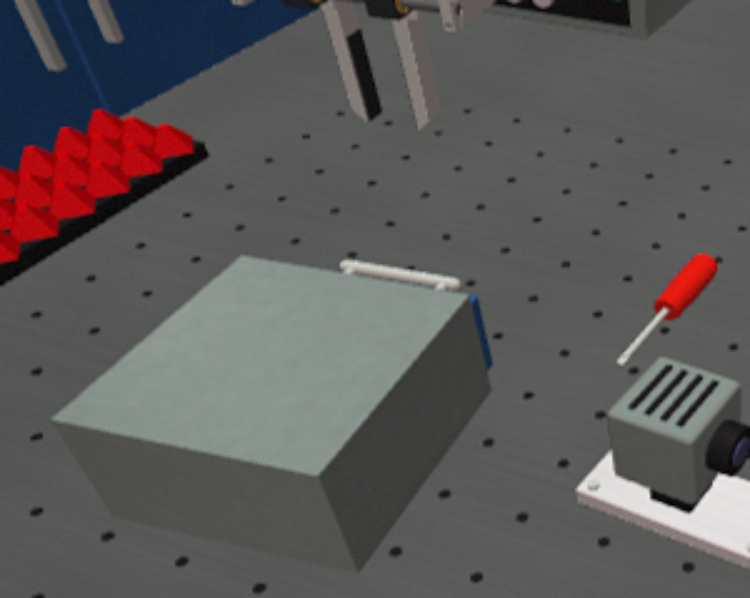

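Drawer fully shut: the blue front sits flush at (482,330). Now over the cell.

Emit:
drive_tool:
  rows:
    - [-0.1,[0,0.41,-0.027],-0.5]
    - [-0.1,[0,0.41,-0.027],-0.5]
    - [-0.1,[0,0.41,-0.027],-0.5]
    - [-0.1,[0,0.41,-0.027],-0.5]
    - [-0.1,[0,0.41,-0.027],-0.5]
    - [-0.1,[0,0.41,-0.027],-0.5]
    - [-0.1,[0,0.41,-0.027],-0.5]
    - [-0.1,[0,0.41,-0.027],-0.5]

```text
time: 14.72
eef_pos: [0.4314, 0.16, 0.1954]
tcp_rot: [-0.04, 0.708, 0.039, 0.704]
wrist_force: [0.0, 0.1, 0.2]
width: 0.0516
```

Emit:
drive_tool:
  rows:
    - [-0.1,[0,0,0],0]
    - [-0.1,[0,0,0],0]
    - [-0.1,[0,0,0],0]
    - [-0.1,[0,0,0],0]
    - [-0.1,[0,0,0],0]

```text
time: 15.35
eef_pos: [0.4341, 0.1581, 0.1984]
tcp_rot: [-0.038, 0.706, 0.038, 0.706]
wrist_force: [-0.1, -0.1, 0.1]
width: 0.0518
```

```bash
python3 - <<'E'
from h import *
plan([.4346,.158,.12],96.2)
st=monitor.state();im,d=imaging.grab_frame('wrist');cv2.imwrite('pics/w9.png',im);np.savez('w9.npz',im=im,d=d)
E
```

```text
t 15.35 p [0.4341 0.1581 0.1984] yaw_y 96.11 down [ 2.e-04  0.e+00 -1.e+00] j1,j6 deg [  9.3 -86.9] w 0.0518 F [-0.1 -0.1  0.1]
shift tool [ 0.0784 -0.0001  0.0005]
turn -0.09 alt 179.91 -> j6 pred
tool y [-0.106  0.994 -0.   ] z [0.994 0.106 0.   ]
```

View pics/w9.png

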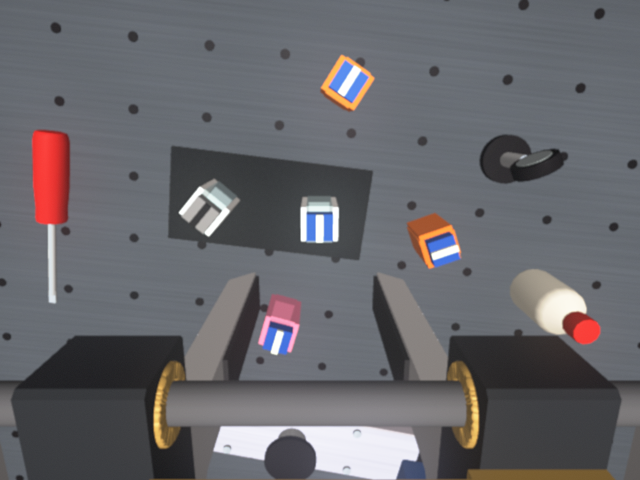

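The wrist view shows the target on the pad at (320,222): blue stopper, with the white ridge pointing along the image's vertical, so the frosted faces are at left and right, towards the jaws. The orange and pink look-alikes at (347,82), (435,240) and (280,325) are off the pad.

```bash
cat > m.py <<'E'
from h import *
import sys
def cellmeas(im,d,st,roi,pz=0.):
    hsv=cv2.cvtColor(im,cv2.COLOR_BGR2HSV);x0,x1,y0,y1=roi
    R=np.zeros(im.shape[:2],np.uint8);R[y0:y1,x0:x1]=255
    b=cv2.inRange(hsv,(100,120,60),(130,255,255))&R
    for cc in [c for c in cv2.findContours(b,0,1)[0] if cv2.contourArea(c)>30]:
        pw=np.array([ray('wrist',*q,.064,st)[:2] for q in cc[:,0]],np.float32);print(' strip',cv2.minAreaRect(pw))
    pw=np.array([ray('wrist',*q,.062,st)[:2] for q in np.argwhere(b>0)[:,::-1]],np.float32)
    print('stopper blue',cv2.minAreaRect(pw))
    Pz=pts('wrist',d,st);
    for lo,hi in [(.054,.072),(.04,.072)]:
        m=(Pz[...,2]>lo)&(Pz[...,2]<hi)&(R>0)
        p=Pz[m][:,:2].astype(np.float32);print('depth',lo,cv2.minAreaRect(p),m.sum(),np.median(Pz[m][:,2]))
E
python3 - <<'E'
from m import *
D=np.load('w9.npz');cellmeas(D['im'],D['d'],monitor.state(),(295,345,190,250))
im=D['im'];cv2.imwrite('pics/w9c.png',cv2.resize(im[180:260,270:370],None,fx=7,fy=7,interpolation=2))
E
```

```text
strip ((0.43142956495285034, 0.1674061417579651), (0.02033247798681259, 0.005785952787846327), 6.663315296173096)
 strip ((0.4326819181442261, 0.15575355291366577), (0.020310157909989357, 0.005789862480014563), 5.821615695953369)
stopper blue ((0.4325413405895233, 0.16166575253009796), (0.020414214581251144, 0.01777477189898491), 6.134088516235352)
depth 0.054 ((0.4324418902397156, 0.16361503303050995), (0.020439913496375084, 0.023252518847584724), 6.500589370727539) 791 0.06310124841192
depth 0.04 ((0.4325512647628784, 0.16166852414608002), (0.028210926800966263, 0.027702540159225464), 6.178858280181885) 1417 0.06181253770789291
```

View pics/w9c.png

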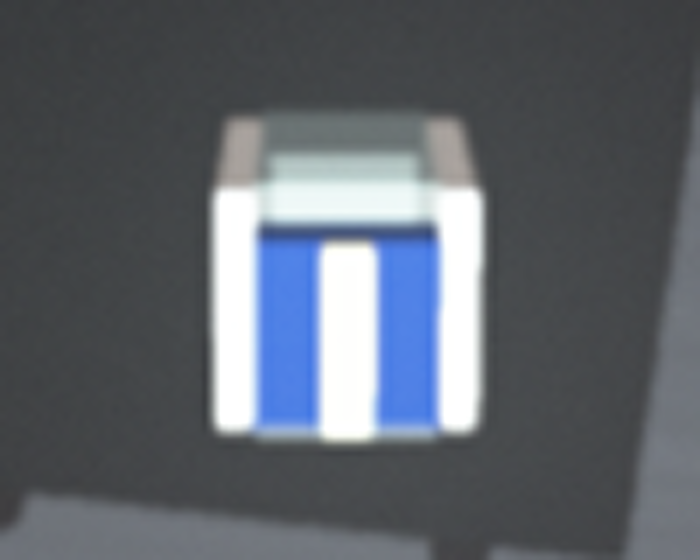

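Emit:
drive_tool:
  rows:
    - [-0.2,[0.05,0.004,-0.001],0]
    - [-0.2,[0.078,0.004,-0.001],0]
    - [-0.2,[0.078,0.004,-0.001],0]
    - [-0.2,[0.078,0.004,-0.001],0]
    - [-0.2,[0.078,0.004,-0.001],0]

```text
time: 16.02
eef_pos: [0.434, 0.1625, 0.1221]
tcp_rot: [-0.038, 0.705, 0.038, 0.707]
wrist_force: [-0.5, 0.6, -0.3]
width: 0.0564
```

```bash
python3 - <<'E'
from m import *
plan([.4325,.1617,.03],96.2)
st=monitor.state();im,d=imaging.grab_frame('wrist');cv2.imwrite('pics/w10.png',im);np.savez('w10.npz',im=im,d=d)
cellmeas(im,d,st,(270,370,180,330))
E
```

```text
t 16.025 p [0.434  0.1625 0.1221] yaw_y 96.15 down [ 3.5e-03  6.0e-04 -1.0e+00] j1,j6 deg [  9.8 -86.3] w 0.0564 F [-0.5  0.6 -0.3]
shift tool [ 0.0921 -0.0006 -0.0019]
turn -0.05 alt 179.95 -> j6 pred
tool y [-0.107  0.994  0.   ] z [0.994 0.107 0.003]
 strip ((0.431954950094223, 0.16143137216567993), (0.022135930135846138, 0.019055718556046486), 6.157430648803711)
stopper blue ((0.43261492252349854, 0.16148319840431213), (0.02233535423874855, 0.01922738552093506), 6.1574931144714355)
depth 0.054 ((0.43285512924194336, 0.16151060163974762), (0.020809687674045563, 0.020093418657779694), 5.75081729888916) 1394 0.06309081929583474
depth 0.04 ((0.4324564039707184, 0.1614658087491989), (0.027993163093924522, 0.02809937670826912), 6.240257740020752) 2436 0.06183053372372374
```

View pics/w10.png

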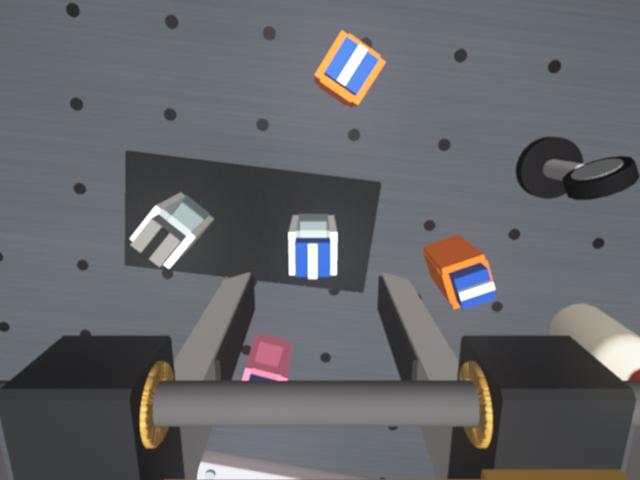

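Emit:
drive_tool:
  rows:
    - [-0.2,[0.04,-0.001,-0.001],0]
    - [-0.2,[0.065,-0.001,-0.001],0]
    - [-0.2,[0.082,-0.001,-0.001],0]
    - [-0.2,[0.09,-0.001,-0.001],0]
    - [-0.2,[0.09,-0.001,-0.001],0]
    - [-0.2,[0.09,-0.001,-0.001],0]

```text
time: 16.82
eef_pos: [0.4326, 0.1613, 0.0313]
tcp_rot: [-0.038, 0.705, 0.038, 0.707]
wrist_force: [-0.0, -0.4, 0.4]
width: 0.0564
```

```bash
python3 - <<'E'
from m import *
plan([.4325,.1615,.03],96.2)
st=monitor.state();im,d=imaging.grab_frame('wrist');cv2.imwrite('pics/w11.png',im)
E
```

```text
t 16.825 p [0.4326 0.1613 0.0313] yaw_y 96.15 down [ 2.e-03  3.e-04 -1.e+00] j1,j6 deg [  9.7 -86.5] w 0.0564 F [-0.  -0.4  0.4]
shift tool [ 0.0013  0.0002 -0.0001]
turn -0.05 alt 179.95 -> j6 pred
tool y [-0.107  0.994  0.   ] z [0.994 0.107 0.002]
```

View pics/w11.png

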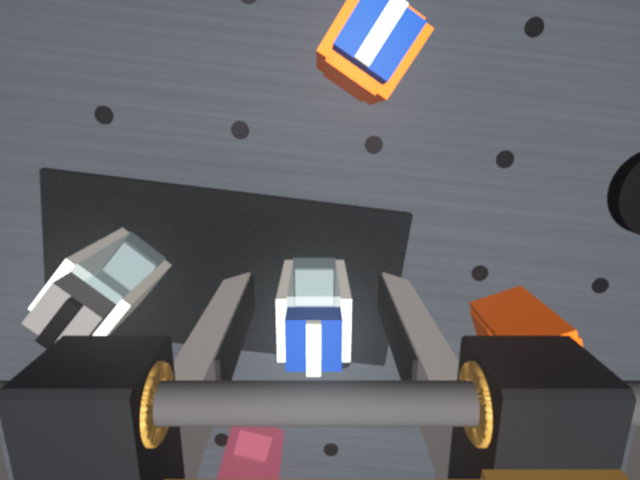

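The cell is centred between the jaws at (315,315), frosted faces towards the pads. Closing at 12 N.

Emit:
drive_tool:
  rows:
    - [0.6,[0,0,0],0]
    - [0.6,[0,0,0],0]
    - [0.6,[0,0,0],0]
    - [0.6,[0,0,0],0]
    - [0.6,[0,0,0],0]
    - [0.6,[0,0,0],0]
  force: 15

```text
time: 17.62
eef_pos: [0.4317, 0.1611, 0.0304]
tcp_rot: [-0.038, 0.706, 0.038, 0.706]
wrist_force: [0.0, 0.0, 2.7]
width: 0.028
```

Emit:
drive_tool:
  rows:
    - [0.6,[-0.02,0,0],0]
    - [0.6,[-0.06,0,0],0]
    - [0.6,[-0.11,0,0],0]
    - [0.6,[-0.14,0,0],0]
    - [0.6,[-0.14,0,0],0]
    - [0.6,[-0.14,0,0],0]

```text
time: 18.38
eef_pos: [0.4305, 0.1609, 0.1687]
tcp_rot: [-0.038, 0.707, 0.038, 0.705]
wrist_force: [-0.7, 0.3, -1.6]
width: 0.0281
```

```bash
python3 - <<'E'
from m import *
plan([.6575,.155,.17],-6)
st=monitor.state();im,d=imaging.grab_frame('scene');cv2.imwrite('pics/s12.png',im)
E
```

```text
t 18.375 p [0.4305 0.1609 0.1687] yaw_y 96.14 down [-2.6e-03 -5.0e-04 -1.0e+00] j1,j6 deg [  9.7 -86.5] w 0.0281 F [-0.7  0.3 -1.6]
shift tool [-0.0019 -0.0302  0.2251]
turn -77.86 alt 102.14 -> j6 pred
tool y [-0.107  0.994 -0.   ] z [ 0.994  0.107 -0.003]
```

View pics/s12.png

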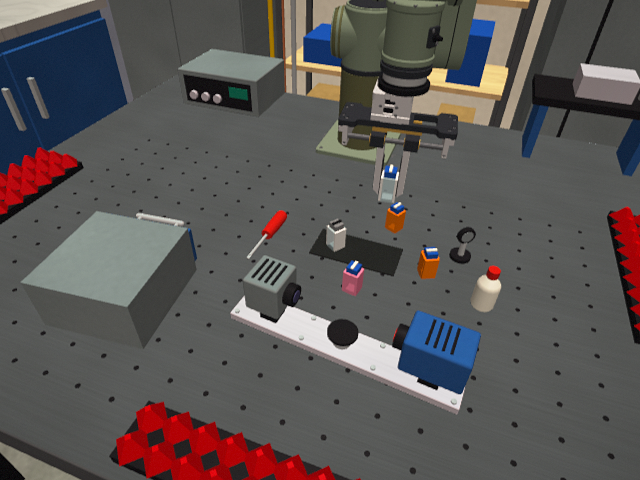

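Emit:
drive_tool:
  rows:
    - [0.6,[-0.002,-0.03,0.225],102]
    - [0.6,[-0.002,-0.03,0.225],102]
    - [0.6,[-0.002,-0.03,0.225],102]
    - [0.6,[-0.002,-0.03,0.225],102]
    - [0.6,[-0.002,-0.03,0.225],102]
    - [0.6,[-0.002,-0.03,0.225],102]
    - [0.6,[-0.002,-0.03,0.225],102]
    - [0.6,[-0.002,-0.03,0.225],102]

```text
time: 19.42
eef_pos: [0.657, 0.1552, 0.1687]
tcp_rot: [0.454, 0.542, -0.457, 0.54]
wrist_force: [0.2, -0.4, -1.5]
width: 0.0277
```

```bash
python3 - <<'E'
from m import *
plan([.6575,.155,.17],-6)
E
```

```text
t 19.425 p [0.657  0.1552 0.1687] yaw_y 9.84 down [-5.4e-03 -6.0e-04 -1.0e+00] j1,j6 deg [ 6.  -3.9] w 0.0277 F [ 0.2 -0.4 -1.5]
shift tool [-0.0013  0.0004  0.0002]
turn 15.84 alt -164.16 -> j6 pred
tool y [ 0.985  0.171 -0.005] z [ 0.171 -0.985 -0.   ]
```

Emit:
drive_tool:
  rows:
    - [0.6,[0,0,0],16]
    - [0.6,[0,0,0],16]
    - [0.6,[0,0,0],16]
    - [0.6,[0,0,0],16]
    - [0.6,[0,0,0],16]

```text
time: 20.05
eef_pos: [0.6583, 0.1554, 0.1717]
tcp_rot: [-0.524, -0.474, 0.525, -0.474]
wrist_force: [0.1, -0.6, -0.2]
width: 0.0278
```

```bash
python3 - <<'E'
from m import *
plan([.6575,.155,.17],-6)
st=monitor.state();im,d=imaging.grab_frame('wrist');cv2.imwrite('pics/w13.png',im);np.savez('w13.npz',im=im,d=d)
P=pts('wrist',d,st);z=P[...,2];v,u=np.mgrid[:480,:640]
m=(abs(z-.112)<.004)&(v<330)
n,l,s,c=cv2.connectedComponentsWithStats(m.astype(np.uint8))
for i in range(1,n):
    if s[i,4]>800:
        print(s[i],cv2.minAreaRect(P[l==i][:,:2].astype(np.float32)))
E
```

```text
t 20.05 p [0.6583 0.1554 0.1717] yaw_y -5.75 down [-1.e-03 -1.e-04 -1.e+00] j1,j6 deg [ 6.  11.7] w 0.0278 F [ 0.1 -0.6 -0.2]
shift tool [ 0.0017 -0.0007  0.0005]
turn 0.25 alt -179.75 -> j6 pred
tool y [ 0.995 -0.1   -0.001] z [-0.1   -0.995  0.   ]
[ 253    0  133   76 9208] ((0.6707572937011719, 0.27094772458076477), (0.03398193046450615, 0.06417455524206161), 84.24158477783203)
```

View pics/w13.png

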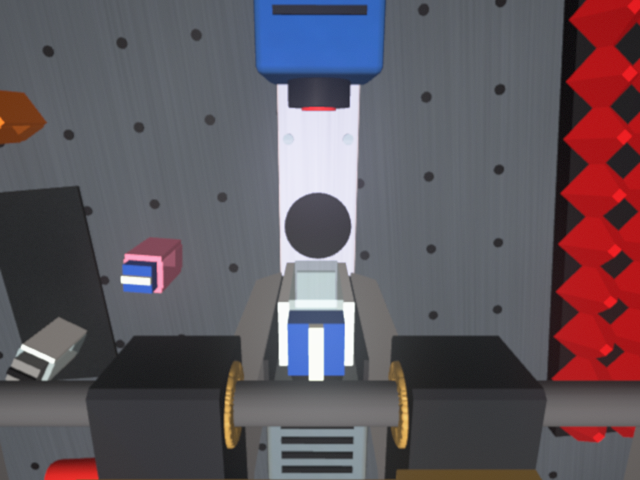

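```bash
python3 - <<'E'
from m import *
D=np.load('w13.npz');im=D['im'];st=monitor.state()
hsv=cv2.cvtColor(im,cv2.COLOR_BGR2HSV)
w=cv2.inRange(hsv,(110,0,170),(180,60,255))|cv2.inRange(im,(180,180,180),(255,255,255))
L=[];Rr=[]
for v in range(115,190,3):
    uu=np.nonzero(w[v,230:400])[0]+230
    L.append(ray('wrist',uu.min()-.5,v,.015,st)[:2]);Rr.append(ray('wrist',uu.max()+.5,v,.015,st)[:2])
L=np.array(L);Rr=np.array(Rr)
for e in (L,Rr):
    p=np.polyfit(e[:,1],e[:,0],1);print('slope',np.degrees(np.arctan(p[0])),'x@.155',np.polyval(p,.155))
g=cv2.cvtColor(im,cv2.COLOR_BGR2GRAY);m=((g<90)).astype(np.uint8)*255
m[:185]=0;m[262:]=0;m[:,:283]=0;m[:,354:]=0
c=max(cv2.findContours(m,0,1)[0],key=cv2.contourArea);(cu,cv_),r=cv2.minEnclosingCircle(c);print(cu,cv_,r,ray('wrist',cu,cv_,.042,st), 'rad',ray('wrist',cu+r,cv_,.042,st)-ray('wrist',cu,cv_,.042,st))
E
```

```text
slope 6.133511439190491 x@.155 0.6287694134180192
slope 6.054461315938757 x@.155 0.6887903732833044
317.3333435058594 225.3333282470703 32.36090087890625 [0.65938747 0.15985873 0.042     ] rad [ 0.02311734 -0.00232618  0.        ]
```

The rail edges, source top and pedestal disc (317,225) agree: the light axis is at x ≈ 0.659, yaw -6.1°. Lowering the cell into the beam.

Emit:
drive_tool:
  rows:
    - [0.6,[0.03,0.001,-0.003],0.3]
    - [0.6,[0.055,0.001,-0.003],0.3]
    - [0.6,[0.075,0.001,-0.003],0.3]
    - [0.6,[0.088,0.001,-0.003],0.3]
    - [0.6,[0.089,0.001,-0.003],0.3]
    - [0.6,[0.089,0.001,-0.003],0.3]
    - [0.6,[0.089,0.001,-0.003],0.3]
    - [0.6,[0.089,0.001,-0.003],0.3]

```text
time: 21.1
eef_pos: [0.6604, 0.1584, 0.0843]
tcp_rot: [0.526, 0.472, -0.525, 0.473]
wrist_force: [-0.4, 0.1, -1.2]
width: 0.028
```

```bash
python3 - <<'E'
from m import *
plan([.659,.158,.0824],-6.1)
st=monitor.state()
im,d=imaging.grab_frame('wrist');cv2.imwrite('pics/w14.png',im)
hsv=cv2.cvtColor(im,cv2.COLOR_BGR2HSV);b=cv2.inRange(hsv,(100,120,60),(130,255,255));b[:280]=0;b[385:]=0;b[:,:270]=0;b[:,370:]=0
p=np.array([ray('wrist',*q,.115,st)[:2] for q in np.argwhere(b>0)[:,::-1]],np.float32);print('stopper',cv2.minAreaRect(p))
im,d=imaging.grab_frame('scene');cv2.imwrite('pics/s14.png',im);cv2.imwrite('pics/s14c.png',cv2.resize(im[200:420,220:500],None,fx=2.7,fy=2.7,interpolation=2))
plan(None)
E
```

```text
t 21.1 p [0.6604 0.1584 0.0843] yaw_y -6.1 down [ 1.6e-03  2.0e-04 -1.0e+00] j1,j6 deg [ 6.2 12.3] w 0.028 F [-0.4  0.1 -1.2]
shift tool [ 0.0019 -0.0014  0.0005]
turn 0.0 alt -180.0 -> j6 pred
tool y [ 0.994 -0.106  0.002] z [-0.106 -0.994 -0.   ]
stopper ((0.6596834659576416, 0.15710210800170898), (0.020100846886634827, 0.019727090373635292), 83.87047576904297)
t 21.2 p [0.6601 0.1583 0.0839] yaw_y -6.1 down [ 9.e-04  1.e-04 -1.e+00] j1,j6 deg [ 6.2 12.3] w 0.0279 F [-0.5  1.2 -1. ]
tool y [ 0.994 -0.106  0.001] z [-0.106 -0.994 -0.   ]
```

View pics/w14.png

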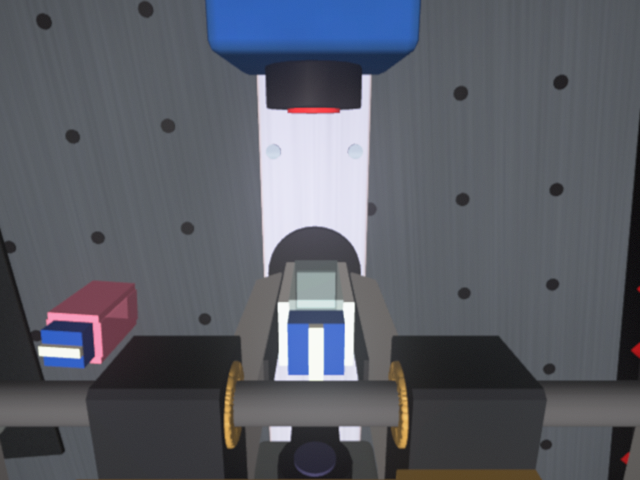

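View pics/s14c.png

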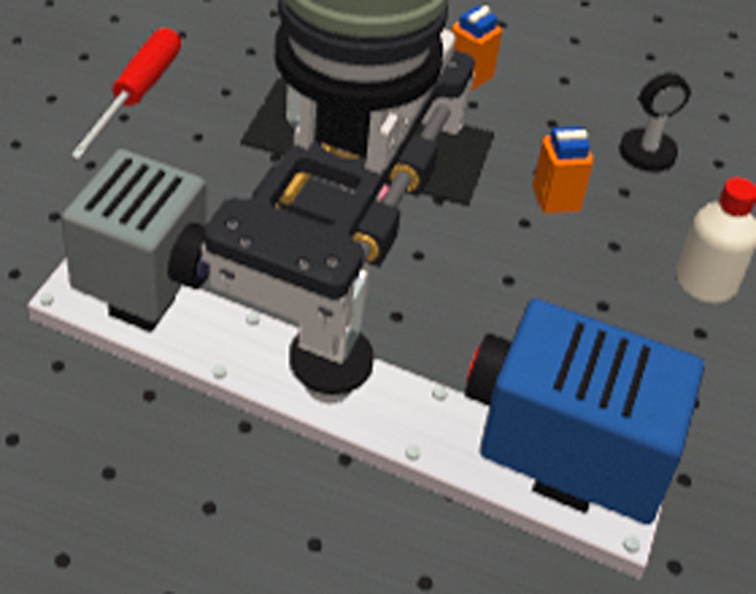

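View pics/s14.png

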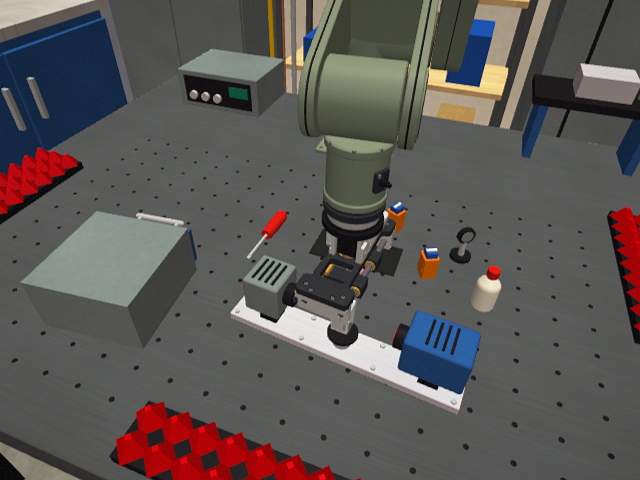

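Emit:
drive_tool:
  rows:
    - [0.6,[0.001,-0.0005,0],0]
    - [0.6,[0.001,-0.0005,0],0]
    - [0.6,[0.001,-0.0005,0],0]
    - [0.6,[0.001,-0.0005,0],0]
    - [0.6,[0.001,-0.0005,0],0]
    - [0.6,[0.001,-0.0005,0],0]
    - [0.6,[0.001,-0.0005,0],0]
    - [0.6,[0.001,-0.0005,0],0]

```text
time: 22.2
eef_pos: [0.6593, 0.1584, 0.0823]
tcp_rot: [0.526, 0.473, -0.526, 0.473]
wrist_force: [-0.4, 0.8, -1.3]
width: 0.0282
```

```bash
python3 - <<'E'
from m import *
plan([.659,.158,.0824],-6.1)
print(np.abs(monitor.state()['qd']).max())
E
```

```text
t 22.2 p [0.6593 0.1584 0.0823] yaw_y -6.1 down [ 0.  0. -1.] j1,j6 deg [ 6.2 12.3] w 0.0282 F [-0.4  0.8 -1.3]
shift tool [-0.0001 -0.0003  0.0004]
turn 0.0 alt -180.0 -> j6 pred
tool y [ 0.994 -0.106  0.   ] z [-0.106 -0.994 -0.   ]
0.0020277834627492213
```

Settled within 0.5 mm of target and still. Handing in.

```bash
python3 -c "
from cell import robot
print(robot.job_done())"
```

```text
the job is handed in; nothing more can be done
None
```

The job is handed in at 22.2 s. The block is in the shut drawer and the cell is held in the light path; the hand-in reports no verdict.

**Block and drawer:** I lowered the beam block to the drawer floor in the gripper; a 5 N upward force marked contact. After release it stood upright inside. I pushed the drawer in by its handle until it met its stop (about 8 N), and the scene picture then showed the front flush.

**Cell:** I gripped the blue-stoppered cell on its frosted faces only, at 15 N with the jaws 28 mm apart.

**Final checks:**
- **Position:** the tool was within 0.5 mm of the target across the light line and in height. That puts the cell's middle about 80 mm above the table and its underside about 14 mm above the pedestal.
- **Angle:** the jaws were at -6.1°, matching the bench's measured yaw of -6.0 to -6.1°, and the tool was vertical.
- **Stillness:** the arm was still.
- **Bystanders:** the screwdriver, lens and bottle looked unmoved in the last scene picture. The spare cell was hidden behind the arm there, but stood in place in the earlier scene and wrist pictures.

**Disagreement:** the cameras differed by up to about 6 mm in y and 1–3.5 mm in x. I used the wrist camera for both grasps and the light axis. Its rail-edge, source-top and pedestal measurements of the axis agreed within 1 mm in the last measurement.

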